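# Park the captive bottle opener on its joggled rail

## Task

The flap is about to be folded up: slide the bottle opener along its bent rail, round both corners and over the sprung catch, and press it gently but firmly home against the stop at the far end, so that the catch springs up behind it. The rail has been knocked out of true, so ease the opener along by feel without forcing it against the rod; then let go so that it hangs free, and leave the other things on the flap where they are.

Things in the scene. Friction and masses are not known exactly. Their poses are not given: they have to be found in the camera images.
- rail: Bent rail of 8 mm round stainless rod, fixed on two feet. Origin on the flap midway between the feet, z up; points are in its frame, in mm. As made, its axis runs level at z = 190: working leg along +y at x = -40, slanting leg, parking leg along +y at x = 40. KNOCKED OUT OF TRUE from y = -85 to 95: there it lies up to 7 mm sideways and 9 mm up or down off these lines, and must be followed by feel.
- rail_corner1 (a point): First corner as made, (-40,-28,190) in the rail's frame: where the axes of the working leg and the slanting leg would meet. The bend has a radius of 40 mm on the rod's axis and turns 55 deg to the right as the opener travels (seen from above). The rod itself is off this drawn line by some mm. Axes as the rail's.
- rail_corner2 (a point): Second corner as made, (40,28,190) in the rail's frame: where the axes of the slanting leg and the parking leg would meet. Bend radius 40 mm, turning 55 deg back to the left. The rod itself is off this drawn line by some mm. Axes as the rail's.
- rail_start (a point): Point on the rod's axis at the working end, (-40,-160,190) in the rail's frame (true there). A fixed collar, 18 mm in diameter, ends the working leg 4 mm behind it; behind that the rod turns down to its foot. Axes as the rail's; y points along the leg towards corner 1. The rod would take a set if loaded sideways with over 15 N.
- eye (a point): Centre of the opener's eye: a round boss 30 mm in outside diameter, 14 mm long along the rail, with an 11.5 mm hole threaded on the rod (1.75 mm play all round; it hangs 1.75 mm below the rod's axis). y along the hole, z up. Best taken from above across the 30 mm, one finger on each side of the rod. It starts on the working leg, 64 to 124 mm before corner 1.
- opener: The opener, a one-piece steel casting of 70 to 180 g hanging by its eye; origin and axes as eye. Below the boss a neck 12 mm wide (x), 8 mm thick (y), to 47 mm below the origin, then a flat bar up to 32 mm wide (x) and 4 mm thick (y) to 99 mm below it.
- stop: The stop: a steel collar 18 mm in diameter and 12 mm long fixed on the parking leg, a small screw on top. Origin at the centre of the face that meets the eye, (40,150,190) in the rail's frame; y points along the leg into the stop. The eye's centre is 7 mm before the origin when home.
- stop_face (a point): Same point and axes as stop.
- catch (a joint): Sprung catch in a slot on top of the parking leg: bent spring strip 4 mm wide, 4.5 mm high. Seen from the stop's face its ramp begins 33 mm before, its top is 21.5 mm before, it ends 16.5 mm before; the parked eye has 2.5 mm play. Value in m: 0 up, grows as pushed down (2 N + 0.5 N/mm, travel 6 mm). Pushing the eye over it takes about 2 to 8 N.
- tray: Bystander: bamboo tray, 120 x 220 x 22 mm, lying under the rail; origin under its centre.
- shaker: Bystander: white ceramic salt shaker, 42 mm wide, 63 mm high, standing on the tray; origin under its centre.
- timer: Bystander: black plastic push-button timer, 62 x 62 x 26 mm, on the tray; origin under its centre.
- mug: Bystander: yellow ceramic mug, 80 mm wide, 95 mm high, on the robot's side of the rail; origin under its centre.
- bowl: Bystander: white bowl, 110 mm wide, 45 mm high, on the right; origin under its centre.
- acrylic: Bystander: clear acrylic box with a hinged lid, 110 x 150 x 69 mm, with a clear knob 35 mm high on the lid, beyond the rail; origin under its centre.
- beer: Bystander: capped brown glass bottle, 62 mm wide, 220 mm high, beyond the rail; origin under its centre.
- plate: Bystander: white plate, 150 mm wide, on the left; origin under its centre.
Things that resemble listed ones, but are neither listed nor needed, are in the scene too. Of the things that look like the opener, the smaller one is meant.

How it is judged (in metres and radians):
On the way, in this order (a step that is already met when the one before it is completed fails the run):
1. the opener's eye is round both corners, on the parking leg and still short of the catch (y of eye in the frame of stop between -0.1 and -0.035 m), for 0.05 s.
2. the eye is past the catch and pressed home against the stop with at least 3 N (y of eye in the frame of stop above -0.0082 m and contact force between opener and stop above 3 N), for 0.1 s.
At the end, for the whole second after the job is handed in: The opener hangs at rest (under 30 mm/s), within 0.2 rad of upright, its eye on the parking leg between catch and stop: its centre 4 to 11.5 mm before the stop's face and within 13 mm of the face's centre, with the catch sprung up again behind it (within 1.2 mm of fully up) (y of eye in the frame of stop between -0.0115 and -0.004 m and distance between eye and stop_face below 0.013 m and value of joint catch below 0.0012 m and angle between opener's own z axis and vertical below 0.2 rad and linear speed of opener below 0.03 m/s); the robot touches nothing.
It fails at once if the opener is forced against the rail, its catch or its stop with more than 15 N (contact force between opener and rail above 15 N).
It fails at once if another thing on the flap is shifted by more than 20 mm (distance of any of tray, shaker, timer, mug, bowl, acrylic, beer, plate from where it was at the start of the episode above 0.02 m).
It also fails if it takes over 72 s, if anything falls off the work surface, if the arm or the gripper's body presses on something with over 40 N, if the wrist force passes 120 N, or if a joint passes its speed limit or range.

## Robot

A 6-joint arm with a two-finger parallel gripper is mounted at the origin on the work surface. World frame = base frame: x ahead of the robot, y to its left, z up, the work surface at z = 0. Lengths are in m, angles in degrees, forces in N, time in s.
With the tool pointing down it reaches from about 0.3 to 0.85 m from the base axis. Payload 5.4 kg.
Tool frame: the origin (TCP) lies at the very end of the fingers, on their centre line; the grasp point (between the pads) lies 19 mm behind it; z points along the fingers, y is the line along which they close (so a half turn about z gives the same grasp; the last joint's range is limited). The gripper opens to 85 mm and grips with 20 to 120 N. Pads are 22 mm wide; open, the fingers measure 114 mm over their backs; the gripper's body (76 mm by 85 mm) begins 54 mm behind the grasp point. The pads swing forward as they close: fully open they stand 13 mm farther back than shut.
Start: joints at [-88.069, 9.076, 91.501, -0, 79.423, -12.038], TCP at [0.139, -0.558, 0.231] pointing down, gripper open.
Joint ranges: [-166.64, 166.64], [-54.1, 131.32], [10.49, 154.53], [-73.88, 253.88], [9.74, 151.15], [-171.62, 171.62]. Speed limits (degrees/s): [147.25, 147.25, 180, 180, 180, 180].

## Interface

Orientations are given as [roll, pitch, yaw] about the fixed x, y, z axes, in that order (R = Rz(yaw) Ry(pitch) Rx(roll)).
In Python, from bench import get_obs, cams, ticket gives the robot as it stands.
- The arm moves only by the shell command python3 -m handwheel 'ROWS' [FORCE]. ROWS is JSON, a list of rows, each an object with "dp": the shift along the tool's x, y, z in cm, a list of three; "angular": the turn, a rotation vector about the tool's x, y, z in rad, a list of three; "grip": the finger opening in cm, from 0 to 8.54. A call has 1 to 5 rows; each row is the pose to reach, as a shift and turn from the pose commanded when the call began, along the tool's axes at that moment; what a row does not reach only later rows make up. A row lasts 1/8 s, in which the tool goes at most 62.5 mm and 10.7 degrees, less where a joint would pass 70% of its speed; a pose out of reach is approached as far as the arm can. A call with a gripper value outside its range is refused whole. The fingers move at their own pace and stop on an object; FORCE is the grip in N (left out, the last holds). Time passes only in rows, so rows that repeat a pose let the fingers close. It gives the time, the measured TCP pose, the force, the opening and the grip force at its end, in the units of the state.
- get_obs(): the state, without advancing time (a new reading comes with each control period).
- cams.snapshot(name): name is "side" or "top" or "wrist"; returns the picture (420x560x3 uint8, red, green, blue); there is no depth.
- cams.camera_info(name): a dict with "fovy" (degrees; the focal length in pixels is half the picture's height over the tangent of half this angle, whatever the lens; pixels are square), "cx", "cy" (the principal point, pixels), "D" ([k1, k2, p1, p2, k3] as OpenCV has them; the pictures are not rectified), "rvec" (rotation vector, rad) and "tvec" (3), from world to camera coordinates, as OpenCV has them; the wrist camera has in their place "mount" (4x4, takes a point from camera to tool coordinates, whose origin is the TCP and whose axes are the flange's). Camera axes: x right, y down, z forward; pixel columns grow to the right and rows downward; lengths in m; the calibration is good to about 2 mm. A picture is of the moment at which its call begins: read the wrist's pose just before it. camera_info takes no time and is no camera call.
- ticket.sign_off(): hands the job in; it is judged then, once.
Trained networks look in the newest picture that a camera, given by its name, has taken for a name from the list of things; names that differ only in an ending like _2 or _b are one class to them, and where a whole thing is asked for, a point or a joint stands for the part that bears it (a point fixed in the world has none). Each returns a list of dicts, best first, with "confidence" (0 to 1); they miss things now and then, are a little off and sometimes report something else, mostly with a low value. They report only what shows in the picture. A call takes as long as a camera call. They do not tell look-alikes from the thing itself.
- cams.recognise(camera, query): "extent" ([left, top, right, bottom] in pixels, round what is visible of it).
- cams.regions_of(camera, query): "region" (420x560 bool, what is visible of it) and "extent" ([left, top, right, bottom] in pixels, round what is visible of it).
The state is a dict: "time": time; "joints": joint angles; "qd": joint speeds; "joint_torque": joint torques, N m; "tool_pos": TCP position; "ee_rot": TCP orientation; "wrist_force": force on the tool from outside, world axes, zero at the start; "moment": the same for the moment, N m; "grip_width": opening from 0.0 (shut) to 1.0 (fully open); "grasp_force": force on a finger pad.
Only numpy, scipy, OpenCV 4.12 (cv2) and the standard library are available. Lean on these libraries where they do the work, as an engineer would, in place of code of your own. Each camera call takes 0.05 s, during which the arm holds its last target. There are 200 camera calls.

## Working session

There is one attempt and no reset: what is moved stays moved. The work goes in short steps, Python scripts to look and compute and a shell command to move; the robot and the scene stay as the last step left them, time stands still between calls to the robot, and variables do not carry over. Pictures are saved under pics/ and viewed, at most 10 in all, crops included, and the job is handed in when it is done.

```bash
mkdir -p pics; ls
python3 - <<'E'
from bench import get_obs,cams
import cv2,numpy as np
o=get_obs();print(o)
ims=[]
for n in ("side","top"):
    im=cams.snapshot(n);cv2.imwrite(f"pics/{n}0.png",im[...,::-1])
    print(n,cams.camera_info(n))
    for q in ("rail","opener","eye","stop","catch","mug","beer","acrylic"):
        print(q,[(round(d['confidence'],2),[int(v) for v in d['extent']]) for d in cams.recognise(n,q)])
print(cams.camera_info("wrist"))
E
```

```text
pics
{'time': 0.0, 'joints': array([-8.80710444e+01,  9.11209762e+00,  9.15732023e+01,  7.53301570e-04,
        7.94211431e+01, -1.20356506e+01]), 'qd': array([ 0.03770091,  0.02772993, -0.08177133, -0.10823243,  0.05510399,
        0.04049653]), 'joint_torque': array([ 2.38390232e-03, -3.96002805e+01, -3.31424904e+01, -6.59180751e-05,
        8.67540773e-03,  6.50247813e-06]), 'tool_pos': array([ 0.13874468, -0.55739649,  0.23031331]), 'ee_rot': array([-1.79896051e+02, -2.29194812e-02,  1.39644464e+01]), 'wrist_force': array([ 1.224141  , -0.62060971,  0.59414043]), 'moment': array([ 0.03250163,  0.03405071, -0.04333998]), 'grasp_force': 0.0, 'grip_width': 0.9972342891756102}
side {'fovy': 51.50965221482491, 'cx': 277.7497014723827, 'cy': 211.8054987791995, 'D': array([-0.10904364,  0.        ,  0.        ,  0.        ,  0.        ]), 'rvec': array([ 0.29597024, -2.68583801,  1.44488551]), 'tvec': array([0.56797639, 0.18586407, 0.9507514 ])}
rail [(0.61, [242, 167, 348, 333])]
opener [(0.83, [362, 205, 378, 268]), (0.7, [333, 173, 348, 214])]
eye [(0.78, [365, 204, 378, 269]), (0.77
[... 738 characters left out ...]
, 293])]
stop [(0.72, [229, 120, 255, 173]), (0.5, [193, 193, 197, 196])]
catch []
mug [(0.83, [196, 258, 242, 298])]
beer [(0.76, [228, 122, 257, 171])]
acrylic [(0.61, [284, 148, 345, 196])]
{'fovy': 68.60193528308645, 'cx': 281.0136764282561, 'cy': 211.7357800141618, 'D': array([-0.04947656,  0.        ,  0.        ,  0.        ,  0.        ]), 'mount': array([[ 4.52347937e-04, -9.61229635e-01, -2.75748769e-01,
         7.05236923e-02],
       [ 9.99999635e-01,  2.34794693e-04,  8.21966152e-04,
         3.94530109e-04],
       [-7.25353877e-04, -2.75749040e-01,  9.61229390e-01,
        -1.41910630e-01],
       [ 0.00000000e+00,  0.00000000e+00,  0.00000000e+00,
         1.00000000e+00]])}
```

Run:
```python
import cv2,numpy as np
a=cv2.imread("pics/side0.png");b=cv2.imread("pics/top0.png")
A=cv2.resize(a[150:350,170:430],None,fx=3,fy=3,interpolation=cv2.INTER_CUBIC)
B=cv2.resize(b[110:310,95:361],None,fx=3,fy=3,interpolation=cv2.INTER_CUBIC)
cv2.imwrite("pics/a.png",A);cv2.imwrite("pics/b.png",B)
```

```text
(no output)
```

View pics/a.png

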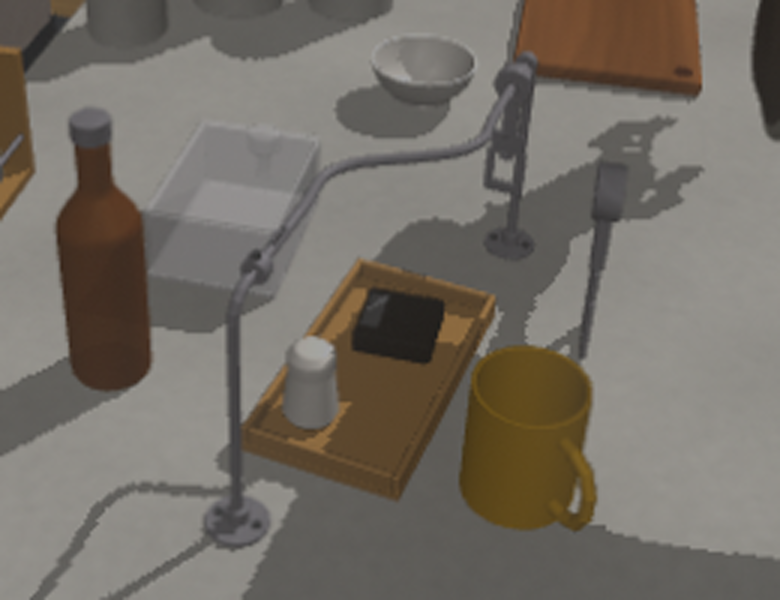

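View pics/b.png

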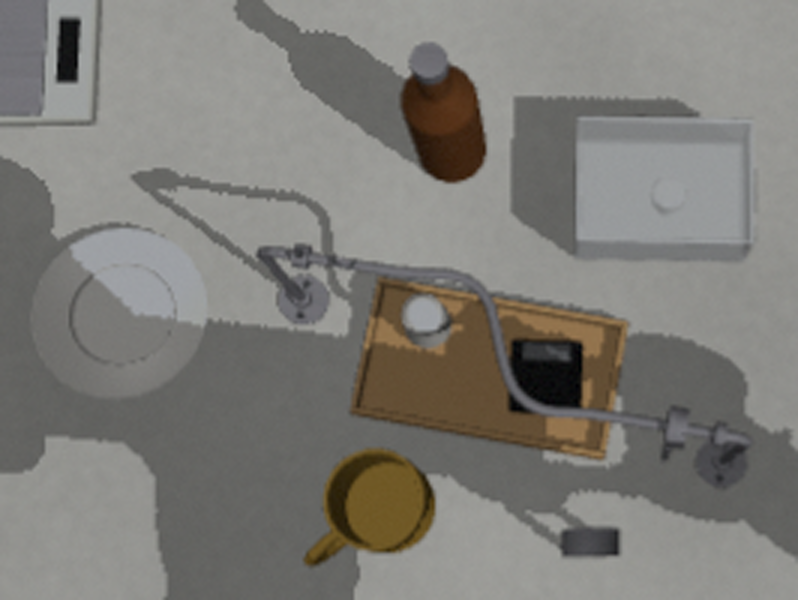

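The hooked thing threaded on the rail (top view about (320,253), side view about (342,177)) is the candidate. The one standing loose near top view (291,290) and side view (370,237) is the look-alike. The next step is the rail pose, and then the approach.

```bash
cat > h.py <<'E'
import numpy as np,cv2
from scipy.spatial.transform import Rotation as R
from bench import get_obs,cams
def K(i):
    f=210/np.tan(np.radians(i['fovy']/2));return np.array([[f,0,i['cx']],[0,f,i['cy']],[0,0,1]])
def Tool(o): 
    T=np.eye(4);T[:3,:3]=R.from_euler('xyz',o['ee_rot'],degrees=True).as_matrix();T[:3,3]=o['tool_pos'];return T
def cam(n,o=None):  # K,D,Rwc,twc (world->cam)
    i=cams.camera_info(n)
    if n=='wrist':
        W=np.linalg.inv(Tool(o)@i['mount']);return K(i),i['D'],W[:3,:3],W[:3,3]
    return K(i),i['D'],cv2.Rodrigues(i['rvec'])[0],i['tvec']
def proj(c,P): return cv2.projectPoints(np.array(P,float).reshape(-1,3),cv2.Rodrigues(c[2])[0],c[3],c[0],c[1])[0][:,0]
def ray(c,uv):
    p=cv2.undistortPoints(np.array(uv,float).reshape(-1,1,2),c[0],c[1])[:,0]
    d=np.c_[p,np.ones(len(p))]@c[2];return -c[2].T@c[3],d/np.linalg.norm(d,axis=1)[:,None]
def plane(c,uv,z):
    C,d=ray(c,uv);return C+d*((z-C[2])/d[:,2])[:,None]
def tri(obs): # [(cam,uv)]
    A=0;b=0
    for c,uv in obs:
        C,d=ray(c,uv);M=np.eye(3)-np.outer(d[0],d[0]);A=A+M;b=b+M@C
    return np.linalg.solve(A,b)
def railT(p):
    T=np.eye(4);T[:3,:3]=R.from_euler('z',p[2]).as_matrix();T[:2,3]=p[:2];return T
def made(n=60):
    # as-made axis polyline in rail frame, m
    c1=np.array([-40,-28.]);c2=np.array([40,28.]);t=40*np.tan(np.radians(27.5));u=(c2-c1)/np.linalg.norm(c2-c1)
    L=[np.array([[-40,y] for y in np.linspace(-160,-28-t,20)])]
    a=np.radians(np.linspace(0,55,12));L.append(np.c_[-40+40-40*np.cos(a),-28-t+40*np.sin(a)])
    L.append(np.array([c1+u*t+(c2-c1-2*u*t)*s for s in np.linspace(0,1,8)]))
    a=a[::-1];L.append(np.c_[40*np.cos(a),28+t-40*np.sin(a)])
    L.append(np.array([[40,y] for y in np.linspace(28+t,150,20)]))
    P=np.vstack(L)/1000;return np.c_[P,np.full(len(P),.19)]
E
python3 - <<'E'
from h import *
from scipy.optimize import least_squares
S,T=cam('side'),cam('top')
s=lambda u,v:(170+u/3,150+v/3); t=lambda u,v:(95+u/3,110+v/3)
for n,a,b in (("stop",(258,263),(301,256)),("collar",(527,62),(738,437)),("eye",(515,80),(676,426))):
    print(n,tri([(S,s(*a)),(T,t(*b))]))
for n,a,b in (("foot2",(236,522),(302,300)),("foot1",(509,243),(722,463))):
    print(n,plane(S,[s(*a)],.004),plane(T,[t(*b)],.004))
# pose from feet mid + stop/collar
obs=[((-.04,-.164,.19),(527,62),(738,437)),((.04,.156,.19),(258,263),(301,256))]
def f(p):
    M=railT(p);r=[]
    for P,a,b in obs:
        X=M[:3,:3]@P+M[:3,3];r+=[*(proj(S,X)[0]-s(*a)),*(proj(T,X)[0]-t(*b))]
    return r
q=least_squares(f,[.5,0,0]);print(q.x,np.round(q.fun,1))
M=railT(q.x);W=made()@M[:3,:3].T+M[:3,3];print(W[[0,20,45,-1]])
E
```

```text
stop [0.5861948  0.18613563 0.19396762]
collar [ 0.44755672 -0.13142156  0.18402229]
eye [ 0.45482592 -0.08605047  0.19134611]
foot2 [[0.59306795 0.22270954 0.004     ]] [[0.59270688 0.22091956 0.004     ]]
foot1 [[ 0.44454368 -0.13694972  0.004     ]] [[ 0.4432531  -0.13965037  0.004     ]]
[ 0.51812653  0.03274699 -0.18131176] [-0.6 -0.3 -4.3 -1.2  1.2 -0.5  3.6  0.7]
[[ 0.44993101 -0.1174175   0.19      ]
 [ 0.4699785  -0.0080626   0.19      ]
 [ 0.55739701  0.05485074  0.19      ]
 [ 0.58451884  0.17307539  0.19      ]]
```

```bash
python3 -m handwheel '[{"dp":[3,-2,-8],"angular":[0,0,0.1],"grip":8.54},{"dp":[8,-6,-8],"angular":[0,0,0.2],"grip":8.54},{"dp":[13,-10,-8],"angular":[0,0,0.3],"grip":8.54},{"dp":[18,-13.5,-8],"angular":[0,0,0.42],"grip":8.54},{"dp":[22,-17,-8],"angular":[0,0,0.42],"grip":8.54}]'; python3 -c "
from h import *
o=get_obs();T=Tool(o);print(T.round(3));t=np.array([.58,.03,.32]);print(T[:3,:3].T@(t-T[:3,3])*100)"
```

```text
time: 1.52
tool_pos: [0.3091, -0.3427, 0.3116]
ee_rot: [180.0, -0.1, -10.2]
wrist_force: [1.1, -0.5, 0.3]
grip_width: 1.003
grasp_force: 0.0
[[ 0.984 -0.177  0.001  0.309]
 [-0.177 -0.984 -0.001 -0.343]
 [ 0.001  0.001 -1.     0.312]
 [ 0.     0.     0.     1.   ]]
[ 20.08220881 -41.47080834  -0.84784363]
```

```bash
python3 -m handwheel '[{"dp":[0.6,-5.5,0],"angular":[0,0.1,0],"grip":8.54},{"dp":[1.2,-11.5,0],"angular":[0,0.2,0],"grip":8.54},{"dp":[1.8,-17,0],"angular":[0,0.3,0],"grip":8.54},{"dp":[2.4,-23,0],"angular":[0,0.4,0],"grip":8.54},{"dp":[3,-28,0.5],"angular":[0,0.5,0],"grip":8.54}]'; python3 -m handwheel '[{"dp":[0.4,-4,0],"angular":[0,0,0],"grip":8.54},{"dp":[1,-10,0],"angular":[0,0,0],"grip":8.54},{"dp":[1,-10,0],"angular":[0,0,0],"grip":8.54},{"dp":[1,-10,0],"angular":[0,0,0],"grip":8.54}]'
python3 - <<'E'
from h import *
import pickle
o=get_obs();im=cams.snapshot('wrist');cv2.imwrite('pics/B.png',im[...,::-1]);pickle.dump(o,open('B.pkl','wb'))
m={}
for q in ('rail','eye','stop'): 
    r=cams.regions_of('wrist',q); m[q]=r; print(q,[(round(d['confidence'],2),[int(v) for v in d['extent']]) for d in r])
pickle.dump(m,open('Bm.pkl','wb'));print(o['tool_pos'],o['ee_rot'])
E
```

```text
time: 2.15
tool_pos: [0.387, -0.0725, 0.3071]
ee_rot: [180.0, -29.0, -10.1]
wrist_force: [0.4, 0.6, -0.3]
grip_width: 0.997
grasp_force: 0.0
time: 2.65
tool_pos: [0.4127, 0.0235, 0.311]
ee_rot: [180.0, -28.6, -10.0]
wrist_force: [1.1, -0.4, -1.0]
grip_width: 0.999
grasp_force: 0.0
rail [(0.63, [65, 120, 439, 251])]
eye [(0.86, [303, 292, 352, 316]), (0.68, [361, 189, 400, 238])]
stop [(0.61, [81, 117, 101, 137])]
[0.4127134  0.02345683 0.31100203] [179.96969778 -28.6225933   -9.96235522]
```

View pics/B.png

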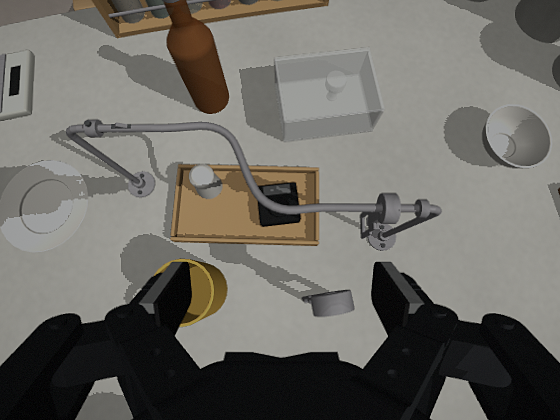

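```bash
python3 -m handwheel '[{"dp":[4,-1,2],"angular":[0,-0.1,0],"grip":8.54},{"dp":[8,-2,4.2],"angular":[0,-0.25,0],"grip":8.54},{"dp":[12.5,-3,6.6],"angular":[0,-0.4,0],"grip":8.54},{"dp":[16.2,-3.9,8.8],"angular":[0,-0.5,0],"grip":8.54},{"dp":[16.2,-3.9,8.8],"angular":[0,-0.5,0],"grip":8.54}]'
python3 - <<'E'
from h import *
import pickle
o=get_obs();im=cams.snapshot('wrist');cv2.imwrite('pics/A.png',im[...,::-1]);pickle.dump(o,open('A.pkl','wb'))
m={}
for q in ('rail','eye','stop'): 
    r=cams.regions_of('wrist',q); m[q]=r; print(q,[(round(d['confidence'],2),[int(v) for v in d['extent']]) for d in r])
pickle.dump(m,open('Am.pkl','wb'));print(o['tool_pos'],o['ee_rot'])
E
```

```text
time: 3.48
tool_pos: [0.6036, 0.026, 0.3083]
ee_rot: [-180.0, 0.3, -10.3]
wrist_force: [-1.7, -0.6, -0.4]
grip_width: 0.999
grasp_force: 0.0
rail [(0.78, [82, 185, 460, 336])]
eye [(0.66, [322, 299, 369, 366])]
stop [(0.82, [102, 240, 124, 266])]
[0.60361696 0.02604981 0.30833508] [-179.99980747    0.3493412   -10.34396104]
```

View pics/A.png

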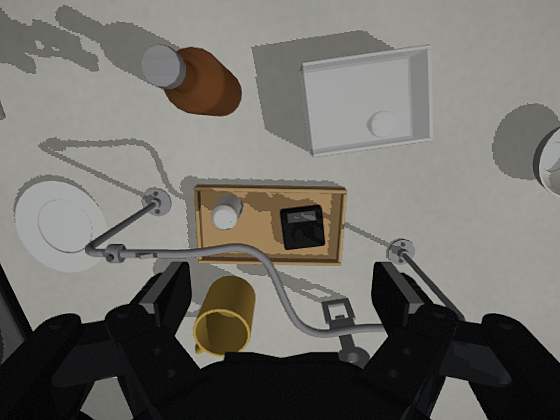

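The threaded opener shows in B at (389,209) on the rod, with the collar at (423,209), the stop at (92,128) and the catch at (122,126). The loose look-alike's boss at B (330,302) is clearly bigger, so the threaded one is meant. I'll fit the rod from both views.

```bash
cat > fit.py <<'E'
from h import *
import pickle
from scipy.optimize import least_squares
from scipy.interpolate import CubicSpline
from scipy.ndimage import map_coordinates
P0=made();s=np.r_[0,np.cumsum(np.linalg.norm(np.diff(P0,axis=0),axis=1))]
keep=np.r_[True,np.diff(s)>1e-6];P0=P0[keep];s=s[keep]
ss=np.arange(0,s[-1],.004);Q=np.c_[[np.interp(ss,s,P0[:,k]) for k in range(3)]].T
tg=np.gradient(Q,axis=0);tg/=np.linalg.norm(tg,axis=1)[:,None];nr=np.c_[-tg[:,1],tg[:,0],0*ss]  # left normal
s1=.075;s2=s[-1]-.055;kn=np.linspace(s1,s2,10)
def shape(v):
    v=np.r_[0,v,0];f=CubicSpline(kn,v,bc_type='clamped')(np.clip(ss,s1,s2));return f
def axis(p):
    M=railT(p);L=Q+nr*shape(p[3:11])[:,None];L[:,2]+=shape(p[11:19]);return L@M[:3,:3].T+M[:3,3]
E
cat > run.py <<'E'
from fit import *
V=[]
for n in 'AB':
    o=pickle.load(open(n+'.pkl','rb'));m=pickle.load(open(n+'m.pkl','rb'))
    V.append((cam('wrist',o),m['rail'][0]['region'].astype(float),cv2.imread(f'pics/{n}.png')))
pts=[dict(stop=(115,254)),dict(stop=(93,128),coll=(424,209))]
feet=[[(156,201),(400,250)],[(140,184),(380,240)]]
def res(p,full=False,w=14):
    W=axis(p);out=[];M=railT(p);n=0
    for (c,m,_),pt,ft in zip(V,pts,feet):
        uv=proj(c,W);t=np.gradient(uv,axis=0);t/=np.linalg.norm(t,axis=1)[:,None];N=np.c_[-t[:,1],t[:,0]]
        k=np.arange(-w,w+.1,.5);X=uv[:,None]+k[None,:,None]*N[:,None]
        pr=map_coordinates(m,[X[...,1],X[...,0]],order=1);sw=pr.sum(1)
        ok=(sw*.5>4)&(sw*.5<14);out.append(np.where(ok,(pr*k).sum(1)/np.maximum(sw,1),0))
        n+=ok.sum()
        for q,P in (('stop',(.04,.156,.19)),('coll',(-.04,-.166,.19))):
            if q in pt: out.append((proj(c,M[:3,:3]@P+M[:3,3])[0]-pt[q])*2)
        f=plane(c,ft,.004).mean(0);out.append((f[:2]-M[:2,3])*500)
    out.append(p[3:]*60)
    return np.concatenate(out)
p=np.r_[.518,.033,-.18,np.zeros(16)]
for w in (20,16,12,10): q=least_squares(lambda p:res(p,w=w),p,loss='soft_l1',diff_step=1e-4,x_scale=.01);p=q.x
r=res(p,w=10);print(p[:3],'lat',(shape(p[3:11])[::6]*1000).round(1),'up',(shape(p[11:19])[::6]*1000).round(1));print(np.sqrt(np.mean(r**2)),np.abs(r).max())
np.save('p.npy',p)
ims=[]
for (c,m,im) in V:
    im=im.copy();im[m>0]=im[m>0]//2+np.array([0,100,0],np.uint8)
    im=cv2.resize(im,None,fx=2,fy=2)
    for u in proj(c,axis(p)): cv2.circle(im,tuple(int(x) for x in u*2),1,(0,0,255),-1)
    ims.append(im)
cv2.imwrite('pics/ov.png',np.vstack([ims[0][350:720,120:920],ims[1][220:450,120:920]]))
for (c,m,_),pt,ft in zip(V,pts,feet): print(plane(c,ft,.004).mean(0))
E
python3 run.py
```

```text
[ 0.51935561  0.03969824 -0.18319134] lat [  0.    0.    0.    0.    1.5  57.8 393.1 256.6  22.1  -4.  -36.9 -11.8
   0.    0.    0. ] up [  0.    0.    0.    0.    1.6  11.   68.3  -5.8 -31.   -5.  -74.  -20.4
   0.1   0.    0. ]
2.3924743648647606 24.661939222384568
[0.52261668 0.04057025 0.004     ]
[0.51645844 0.04236222 0.004     ]
```

View pics/ov.png

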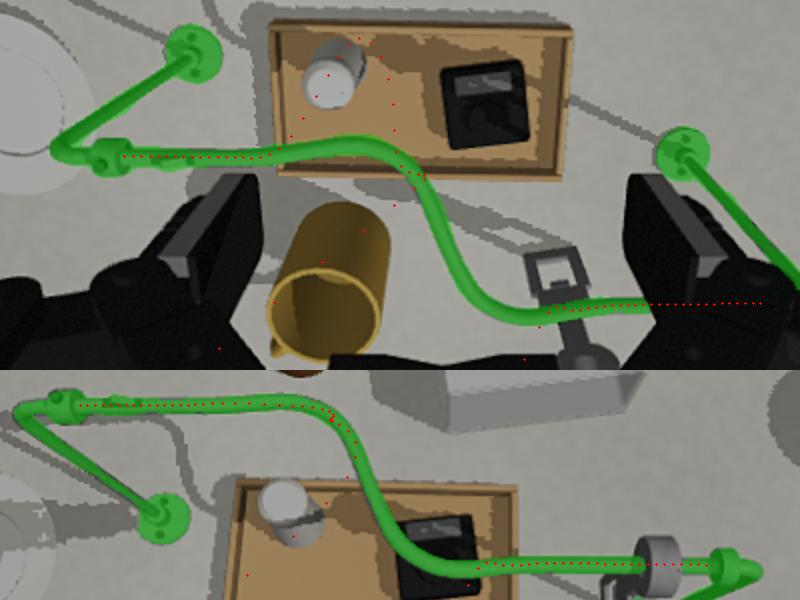

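```bash
sed -i "s/diff_step=1e-4,x_scale=.01/diff_step=1e-4,x_scale=.01,bounds=(np.r_[.4,-.1,-.4,-.011*np.ones(16)],np.r_[.6,.1,0,.011*np.ones(16)])/; s/(20,16,12,10)/(24,20,16,12)/; s/,w=10)/,w=12)/; s/diff_step=1e-4/diff_step=1e-3/; s/p\[3:\]\*60/p[3:]*100/" run.py; python3 run.py
```

```text
[ 0.51932785  0.03978254 -0.18359834] lat [ 0.   0.   0.   0.   1.3  4.3  5.8  2.7 -2.9 -5.7 -5.1 -2.4 -0.  -0.
 -0. ] up [ 0.   0.   0.   0.   1.5  3.5  4.2  3.6 -3.1 -6.8 -4.9 -2.7 -0.   0.
  0. ]
0.7551110427660532 8.843821776988307
[0.52261668 0.04057025 0.004     ]
[0.51645844 0.04236222 0.004     ]
```

View pics/ov.png

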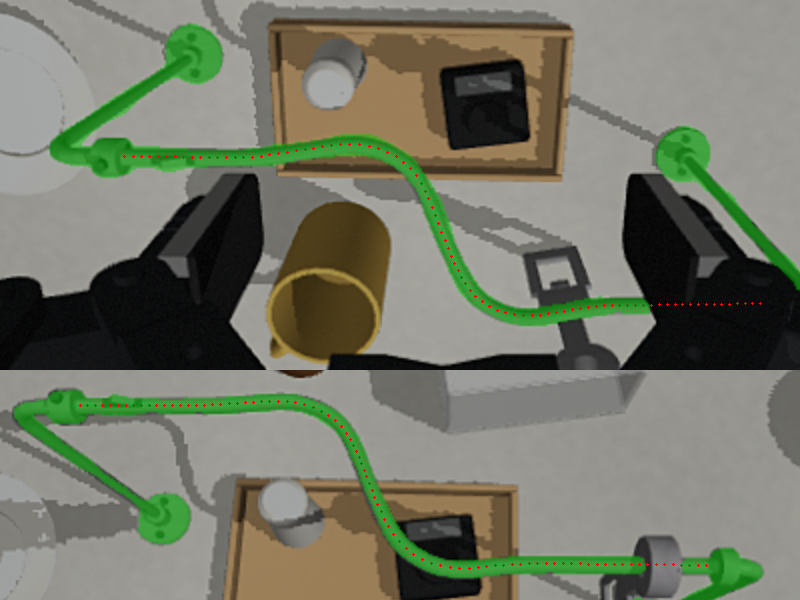

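```bash
cat > plan.py <<'E'
from fit import *
p=np.load('p.npy');W=axis(p)
def at(sv): # axis point & heading deg at arc length (as-made) sv in m
    P=np.array([np.interp(sv,ss,W[:,k]) for k in range(3)]);g=np.array([np.interp(sv+.004,ss,W[:,k])-np.interp(sv-.004,ss,W[:,k]) for k in range(2)])
    return P,np.degrees(np.arctan2(g[1],g[0]))
def near(x): return ss[np.argmin(np.linalg.norm(W[:,:2]-x[:2],axis=1))]
E
python3 - <<'E'
from plan import *
c=cam('wrist',pickle.load(open('B.pkl','rb')))
m=pickle.load(open('Bm.pkl','rb'))['eye'];print([r['extent'] for r in m])
uv=proj(c,W);i=np.argmin(np.linalg.norm(uv-[389,209],axis=1));print(ss[i],uv[i],W[i],'rail y',Q[i,1])
S=cam('side');T=cam('top');print(proj(S,W[i]),proj(T,W[i]))
P,h=at(ss[i]);o=get_obs();T0=Tool(o);g=P+[0,0,-.00175-.019]
print(h,'dp cm to 60mm above',T0[:3,:3].T@(g+[0,0,.06]-T0[:3,3])*100,o['joints'].round(1))
for k in np.arange(0,.34,.02): 
    P,h=at(k);print(round(k,3),(P*1000).round(1),round(h,1))
E
```

```text
[[303.2, 292.4, 352.6, 316.3], [361.5, 189.5, 400.9, 238.8]]
0.024 [388.1998647  207.37882668] [ 0.45517079 -0.08662898  0.19      ] rail y -0.136
[[341.32185697 177.00932376]] [[320.54442708 252.07193063]]
79.48058982364348 dp cm to 60mm above [-12.30920321  13.81415502   8.20565413] [-8.9 10.7 80.7  0.  88.6 91.4]
0.0 [ 450.8 -110.2  190. ] 79.5
0.02 [454.4 -90.6 190. ] 79.5
0.04 [458.1 -70.9 190. ] 79.5
0.06 [461.7 -51.2 190. ] 79.5
0.08 [465.3 -31.6 190.1] 81.4
0.1 [467.3 -11.6 191.9] 86.4
0.12 [469.7   9.2 193.5] 72.9
0.14 [482.1  27.8 194.1] 38.5
0.16 [501.6  36.3 194.3] 15.3
0.18 [521.6  40.7 190.7] 10.9
0.2 [541.5  45.2 184.9] 16.2
0.22 [560.7  55.5 183.2] 44.6
0.24 [571.5  75.2 185.1] 77.7
0.26 [573.4  95.7 186.9] 86.8
0.28 [574.6 115.8 189.4] 84.5
0.3 [577.8 135.6 190. ] 79.5
0.32 [581.5 155.2 190. ] 79.5
```

```bash
python3 -m handwheel '[{"dp":[-3,3,0],"angular":[0,0,-0.18],"grip":8.54},{"dp":[-6,7,0],"angular":[0,0,-0.36],"grip":8.54},{"dp":[-9,10.5,0],"angular":[0,0,-0.54],"grip":8.54},{"dp":[-12.3,13.8,0],"angular":[0,0,-0.72],"grip":8.54},{"dp":[-12.3,13.8,0],"angular":[0,0,-0.9],"grip":8.54}]'; python3 -m handwheel '[{"dp":[0,0,0],"angular":[0,0,-0.18],"grip":6.5},{"dp":[0,0,1],"angular":[0,0,-0.36],"grip":6},{"dp":[0,0,3],"angular":[0,0,-0.54],"grip":6},{"dp":[0,0,5],"angular":[0,0,-0.667],"grip":6},{"dp":[0,0,6],"angular":[0,0,-0.667],"grip":6}]'
python3 - <<'E'
from plan import *
o=get_obs();im=cams.snapshot('wrist');cv2.imwrite('pics/C.png',im[...,::-1])
print([(round(d['confidence'],2),d['extent']) for d in cams.recognise('wrist','eye')])
P,h=at(.024);T0=Tool(o);g=P+[0,0,-.02075];print(o['ee_rot'],h,T0[:3,:3].T@(g-T0[:3,3])*100)
print(proj(cam('wrist',o),[P,P+[0,0,.013]]))
E
```

```text
time: 4.3
tool_pos: [0.4529, -0.0866, 0.3127]
ee_rot: [179.8, -0.1, 41.6]
wrist_force: [1.2, -0.4, -0.3]
grip_width: 0.999
grasp_force: 0.0
time: 4.92
tool_pos: [0.4545, -0.0851, 0.2513]
ee_rot: [179.9, 0.0, 79.5]
wrist_force: [0.2, 0.3, 0.5]
grip_width: 0.702
grasp_force: 0.0
[(0.59, [260.7, 193.9, 301.9, 246.2]), (0.58, [148.5, 126.6, 214.4, 182.5])]
[1.79942560e+02 1.24175792e-02 7.95494854e+01] 79.48058982364348 [-0.13483534  0.08398108  8.20902307]
[[281.24280854 229.29398228]
 [281.30284666 235.84883048]]
```

View pics/C.png

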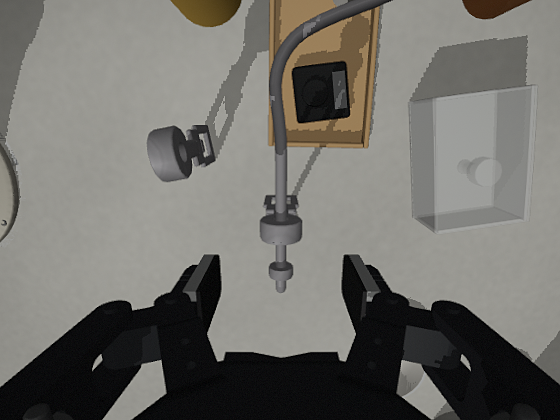

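C confirms it: the threaded boss is at (281,229), exactly where the fit predicts and midway between the pads. The loose one at (172,155) lies farther from the camera yet looks larger, so it is the look-alike. I'll descend and close gently.

```bash
python3 -m handwheel '[{"dp":[-0.1,0.08,4],"angular":[0,0,0],"grip":5},{"dp":[-0.1,0.08,7],"angular":[0,0,0],"grip":4.5},{"dp":[-0.1,0.08,8.2],"angular":[0,0,0],"grip":4},{"dp":[-0.1,0.08,8.2],"angular":[0,0,0],"grip":3.4},{"dp":[-0.1,0.08,8.2],"angular":[0,0,0],"grip":3.3}]' 20; python3 -m handwheel '[{"dp":[0,0,0],"angular":[0,0,0],"grip":3.2},{"dp":[0,0,0],"angular":[0,0,0],"grip":3.1}]'
```

```text
time: 5.65
tool_pos: [0.4569, -0.0866, 0.1708]
ee_rot: [179.9, 0.0, 79.7]
wrist_force: [-2.4, 0.0, -0.5]
grip_width: 0.385
grasp_force: 1.0
time: 5.9
tool_pos: [0.4563, -0.0864, 0.17]
ee_rot: [-180.0, 0.0, 79.7]
wrist_force: [-4.5, 0.9, 2.2]
grip_width: 0.363
grasp_force: 2.4
```

```bash
python3 -m handwheel '[{"dp":[0,-0.08,0],"angular":[0,0,0],"grip":3.1},{"dp":[0,-0.12,0],"angular":[0,0,0],"grip":3.0},{"dp":[0,-0.12,0],"angular":[0,0,0],"grip":2.9}]'
```

```text
time: 6.28
tool_pos: [0.4559, -0.0863, 0.1701]
ee_rot: [179.9, 0.0, 79.7]
wrist_force: [-1.8, -0.0, 4.2]
grip_width: 0.35
grasp_force: 19.6
```

```bash
cat > nxt.py <<'E'
import sys
from plan import *
ds=float(sys.argv[1])/1000;n=int(sys.argv[2]) if len(sys.argv)>2 else 5
o=get_obs();T=Tool(o)[:3,:3];x=o['tool_pos']+[0,0,.02075];s0=near(x)
s0=np.linspace(s0-.006,s0+.006,121)[np.argmin([np.linalg.norm(at(v)[0][:2]-x[:2]) for v in np.linspace(s0-.006,s0+.006,121)])]
P,h=at(s0);f=T.T@o['wrist_force'];yaw=o['ee_rot'][2]
print('t',round(o['time'],2),'s',round(s0*1000,1),'of',round(s[-1]*1000-7,1),'dev tool mm',(T.T@(x-P)*1000).round(1),'F tool',f.round(1),'mom',(T.T@o['moment']).round(2),'head err',round(h-yaw,1),'grip',o['grasp_force'].round(0),o['grip_width'].round(3))
c=np.zeros(3);c[1]=.35*f[1];c[2]=.35*(f[2]-1.2)  # mm; tool z down
c=np.clip(c,-2,2)
for k in range(1,n+1):
    Pk,hk=at(s0+ds*k/n);d=T.T@(Pk-P)*1000+c*min(1,k/2)
    print((d/10).round(2),round(-np.radians(hk-yaw),3))
E
python3 nxt.py 15
```

```text
Traceback (most recent call last):
  File "nxt.py", line 7, in <module>
    print('t',round(o['time'],2),'s',round(s0*1000,1),'of',round(s[-1]*1000-7,1),'dev tool mm',(T.T@(x-P)*1000).round(1),'F tool',f.round(1),'mom',(T.T@o['moment']).round(2),'head err',round(h-yaw,1),'grip',o['grasp_force'].round(0),o['grip_width'].round(3))
                                                                                                                                                                                                               ^^^^^^^^^^^^^^^^^^^^^^
AttributeError: 'float' object has no attribute 'round'
```

```bash
sed -i "s/o\['grasp_force'\].round(0),o\['grip_width'\].round(3)/round(o['grasp_force']),round(o['grip_width'],3)/" nxt.py; python3 nxt.py 15
```

```text
t 6.28 s 24.4 of 338.1 dev tool mm [ 0.   0.7 -0.9] F tool [-0.3 -1.8 -4.2] mom [ 0.24  0.01 -0.05] head err -0.2 grip 20 0.35
[ 0.3  -0.03 -0.09] 0.004
[ 0.6  -0.06 -0.19] 0.004
[ 0.9  -0.06 -0.19] 0.004
[ 1.2  -0.06 -0.19] 0.004
[ 1.5  -0.06 -0.19] 0.004
```

```bash
python3 -m handwheel '[{"dp":[0,-0.05,-0.1],"angular":[0,0,0],"grip":2.8},{"dp":[0.3,-0.06,-0.18],"angular":[0,0,0],"grip":2.8},{"dp":[0.7,-0.06,-0.19],"angular":[0,0,0],"grip":2.8},{"dp":[1.1,-0.06,-0.19],"angular":[0,0,0],"grip":2.8},{"dp":[1.5,-0.06,-0.19],"angular":[0,0,0],"grip":2.8}]' 30;python3 nxt.py 20
```

```text
time: 6.9
tool_pos: [0.4574, -0.0708, 0.1713]
ee_rot: [-180.0, -0.0, 79.7]
wrist_force: [0.1, -0.6, -1.5]
grip_width: 0.345
grasp_force: 29.7
t 6.9 s 39.9 of 338.1 dev tool mm [ 0.  -0.7 -2.1] F tool [-0.6  0.2  1.5] mom [ 0.01 -0.01 -0.02] head err -0.2 grip 30 0.345
[0.4 0.  0. ] 0.004
[0.8  0.01 0.01] 0.004
[1.2  0.01 0.01] 0.004
[1.6  0.01 0.01] 0.004
[2.   0.01 0.01] 0.004
```

```bash
python3 -m handwheel '[{"dp":[0.5,0,0],"angular":[0,0,0],"grip":2.8},{"dp":[1,0,0],"angular":[0,0,0],"grip":2.8},{"dp":[1.5,0,0],"angular":[0,0,0],"grip":2.8},{"dp":[2,0,0],"angular":[0,0,0],"grip":2.8},{"dp":[2.5,0,0],"angular":[0,0,0],"grip":2.8}]';python3 nxt.py 20
```

```text
time: 7.52
tool_pos: [0.462, -0.0463, 0.1714]
ee_rot: [180.0, -0.0, 79.7]
wrist_force: [-0.0, 0.0, -2.0]
grip_width: 0.343
grasp_force: 29.7
t 7.53 s 64.9 of 338.1 dev tool mm [-0.  -0.7 -2.2] F tool [ 0. -0.  2.] mom [ 0.02 -0.02 -0.02] head err -0.2 grip 30 0.343
[0.4  0.   0.01] 0.004
[0.8  0.   0.03] 0.001
[1.2  0.   0.03] -0.012
[ 1.6  -0.01  0.01] -0.035
[ 2.   -0.03 -0.01] -0.058
```

```bash
sed -i 's/f\[2\]-1.2/f[2]-1.6/' nxt.py; python3 -m handwheel '[{"dp":[0.4,0,0],"angular":[0,0,0],"grip":2.8},{"dp":[0.8,0,0.01],"angular":[0,0,0],"grip":2.8},{"dp":[1.2,0,0.01],"angular":[0,0,-0.012],"grip":2.8},{"dp":[1.6,-0.01,0],"angular":[0,0,-0.035],"grip":2.8},{"dp":[2,-0.03,-0.02],"angular":[0,0,-0.058],"grip":2.8}]';python3 nxt.py 20
```

```text
time: 8.15
tool_pos: [0.4652, -0.0267, 0.1716]
ee_rot: [-180.0, -0.0, 83.1]
wrist_force: [-0.6, 0.2, -0.5]
grip_width: 0.345
grasp_force: 29.7
t 8.15 s 84.8 of 338.1 dev tool mm [ 0.  -0.8 -2. ] F tool [ 0.1 -0.6  0.5] mom [0.07 0.04 0.01] head err -0.1 grip 30 0.345
[ 0.4  -0.01 -0.05] -0.017
[ 0.8  -0.04 -0.11] -0.034
[ 1.2  -0.05 -0.15] -0.048
[ 1.61 -0.07 -0.19] -0.058
[ 2.01 -0.1  -0.23] -0.064
```

```bash
python3 -m handwheel '[{"dp":[0.4,-0.01,-0.05],"angular":[0,0,-0.017],"grip":2.8},{"dp":[0.8,-0.04,-0.11],"angular":[0,0,-0.034],"grip":2.8},{"dp":[1.2,-0.05,-0.15],"angular":[0,0,-0.048],"grip":2.8},{"dp":[1.6,-0.07,-0.19],"angular":[0,0,-0.058],"grip":2.8},{"dp":[2,-0.1,-0.23],"angular":[0,0,-0.064],"grip":2.8}]';python3 nxt.py 18
```

```text
time: 8.78
tool_pos: [0.4666, -0.0067, 0.1739]
ee_rot: [-180.0, 0.0, 86.7]
wrist_force: [-0.5, 0.0, -2.1]
grip_width: 0.345
grasp_force: 29.7
t 8.78 s 104.8 of 338.1 dev tool mm [ 0.  -1.  -2.3] F tool [ 0.  -0.5  2.1] mom [ 0.05  0.04 -0.01] head err 0.1 grip 30 0.345
[ 0.37 -0.01 -0.02] 0.006
[ 0.74 -0.02 -0.04] 0.044
[ 1.13  0.01 -0.07] 0.124
[ 1.52  0.08 -0.09] 0.219
[ 1.9   0.19 -0.11] 0.319
```

```bash
python3 -m handwheel '[{"dp":[0.37,-0.01,-0.02],"angular":[0,0,0.006],"grip":2.8},{"dp":[0.74,-0.02,-0.04],"angular":[0,0,0.044],"grip":2.8},{"dp":[1.13,0.01,-0.07],"angular":[0,0,0.124],"grip":2.8},{"dp":[1.52,0.08,-0.09],"angular":[0,0,0.219],"grip":2.8},{"dp":[1.9,0.19,-0.11],"angular":[0,0,0.319],"grip":2.8}]';python3 nxt.py 15
```

```text
time: 9.4
tool_pos: [0.4696, 0.0122, 0.175]
ee_rot: [-180.0, 0.0, 68.2]
wrist_force: [0.5, 0.1, -1.4]
grip_width: 0.345
grasp_force: 29.7
t 9.4 s 122.5 of 338.1 dev tool mm [-0.  -1.1 -2.1] F tool [0.3 0.5 1.4] mom [ 0.03  0.01 -0.05] head err 0.7 grip 30 0.345
[ 0.34  0.02 -0.02] 0.072
[ 0.67  0.06 -0.03] 0.159
[ 1.01  0.13 -0.04] 0.251
[ 1.33  0.23 -0.05] 0.345
[ 1.65  0.36 -0.05] 0.44
```

```bash
python3 -m handwheel '[{"dp":[0.34,0.02,-0.02],"angular":[0,0,0.072],"grip":2.8},{"dp":[0.67,0.06,-0.03],"angular":[0,0,0.159],"grip":2.8},{"dp":[1.01,0.13,-0.04],"angular":[0,0,0.251],"grip":2.8},{"dp":[1.33,0.23,-0.05],"angular":[0,0,0.345],"grip":2.8},{"dp":[1.65,0.36,-0.05],"angular":[0,0,0.44],"grip":2.8}]';python3 nxt.py 18
```

```text
time: 10.02
tool_pos: [0.4791, 0.0262, 0.1755]
ee_rot: [-180.0, 0.0, 43.0]
wrist_force: [-0.3, -0.2, -1.6]
grip_width: 0.341
grasp_force: 29.7
t 10.03 s 137.1 of 338.1 dev tool mm [-0.  -0.9 -2.2] F tool [-0.3 -0.   1.6] mom [-0.01  0.03  0.03] head err 0.7 grip 30 0.341
[ 0.41  0.02 -0.01] 0.101
[ 0.82  0.08 -0.02] 0.215
[ 1.2   0.19 -0.02] 0.323
[ 1.56  0.33 -0.03] 0.399
[ 1.9   0.48 -0.03] 0.444
```

```bash
python3 -m handwheel '[{"dp":[0.41,0.02,-0.01],"angular":[0,0,0.101],"grip":2.8},{"dp":[0.82,0.08,-0.02],"angular":[0,0,0.215],"grip":2.8},{"dp":[1.2,0.19,-0.02],"angular":[0,0,0.323],"grip":2.8},{"dp":[1.56,0.33,-0.03],"angular":[0,0,0.399],"grip":2.8},{"dp":[1.9,0.48,-0.03],"angular":[0,0,0.444],"grip":2.8}]';python3 nxt.py 20
```

```text
time: 10.65
tool_pos: [0.4954, 0.0356, 0.175]
ee_rot: [-180.0, 0.1, 17.6]
wrist_force: [-0.4, -0.7, -2.9]
grip_width: 0.34
grasp_force: 29.8
t 10.65 s 153.9 of 338.1 dev tool mm [-0.  -1.1 -1.4] F tool [-0.6  0.5  2.9] mom [-0.05 -0.32 -0.05] head err 0.7 grip 30 0.34
[0.41 0.01 0.02] 0.026
[0.81 0.04 0.06] 0.053
[1.22 0.07 0.1 ] 0.077
[1.62 0.1  0.15] 0.096
[2.03 0.14 0.24] 0.11
```

```bash
cat > nx2.py <<'E'
import sys
from plan import *
ds=float(sys.argv[1])/1000;n=int(sys.argv[2]) if len(sys.argv)>2 else 5
def frame(v):
    P,h=at(v);g=np.array([np.interp(v+.007,ss,W[:,k])-np.interp(v-.007,ss,W[:,k]) for k in range(3)])
    a=np.arctan2(g[2],np.hypot(*g[:2])) # climb angle
    return P,R.from_euler('xyz',[np.pi,-a,np.radians(h)]).as_matrix(),np.degrees(a),h
o=get_obs();T=Tool(o)[:3,:3];x=o['tool_pos']-.019*T[:,2]  # grasp point
c=near(x);v=np.linspace(c-.006,c+.006,121);s0=v[np.argmin([np.linalg.norm(at(k)[0][:2]-x[:2]) for k in v])]
P,F,a,h=frame(s0);f=T.T@o['wrist_force']
print('t',round(o['time'],2),'s',round(s0*1000,1),'of',round(s[-1]*1000-7,1),'dev tool mm',(T.T@(x-P)*1000).round(1),'F tool',f.round(1),'mom',(T.T@o['moment']).round(2),'climb',round(a,1),'rot err',np.degrees(R.from_matrix(T.T@F).as_rotvec()).round(1),'grip',round(o['grasp_force']),round(o['grip_width'],3))
cr=np.array([0,.35*f[1],.35*(f[2]-1.6)])
cr=np.clip(cr,-2,2)
for k in range(1,n+1):
    Pk,Fk,ak,_=frame(s0+ds*k/n);d=T.T@((Pk-P)+.019*(Fk[:,2]-T[:,2]))*1000+cr*min(1,k/2)
    print((d/10).round(2),R.from_matrix(T.T@Fk).as_rotvec().round(3),round(ak,1))
E
python3 nx2.py 16
```

```text
t 10.65 s 154.0 of 338.1 dev tool mm [-0.1 -1.1  0.3] F tool [-0.6  0.5  2.9] mom [-0.05 -0.32 -0.05] climb -0.2 rot err [-0.  -0.  -0.6] grip 30 0.34
[0.29 0.01 0.02] [-0.    -0.019  0.021] -1.2
[0.56 0.03 0.05] [ 0.    -0.048  0.044] -2.9
[0.81 0.04 0.07] [ 0.002 -0.085  0.064] -5.0
[1.06 0.05 0.09] [ 0.005 -0.128  0.082] -7.5
[1.3  0.07 0.13] [ 0.008 -0.171  0.096] -10.0
```

```bash
python3 -m handwheel '[{"dp":[0.29,0.01,0.02],"angular":[0,-0.019,0.021],"grip":2.8},{"dp":[0.56,0.03,0.05],"angular":[0,-0.048,0.044],"grip":2.8},{"dp":[0.81,0.04,0.07],"angular":[0,-0.085,0.064],"grip":2.8},{"dp":[1.06,0.05,0.09],"angular":[0,-0.12,0.082],"grip":2.8},{"dp":[1.3,0.07,0.13],"angular":[0,-0.16,0.096],"grip":2.8}]';python3 nx2.py 16
```

```text
time: 11.28
tool_pos: [0.5084, 0.0388, 0.1739]
ee_rot: [179.6, 9.4, 12.1]
wrist_force: [-4.4, -0.8, -5.8]
grip_width: 0.342
grasp_force: 30.1
t 11.28 s 170.1 of 338.1 dev tool mm [ 0.1 -0.9  0.6] F tool [-3.5 -0.2  6.5] mom [-0.04 -0.36 -0.01] climb -10.1 rot err [ 0.4 -0.7  0.1] grip 30 0.342
[ 0.23 -0.02  0.09] [ 0.01  -0.053  0.012] -12.4
[ 0.5  -0.02  0.2 ] [ 0.012 -0.089  0.019] -14.5
[ 0.79 -0.02  0.23] [ 0.013 -0.116  0.021] -16.0
[ 1.11 -0.01  0.28] [ 0.012 -0.13   0.018] -16.8
[1.45 0.   0.33] [ 0.01  -0.132  0.011] -16.9
```

```bash
python3 -m handwheel '[{"dp":[0,-0.01,0.1],"angular":[0,-0.01,0],"grip":2.8},{"dp":[0.1,-0.01,0.2],"angular":[0,-0.02,0],"grip":2.8},{"dp":[0.1,-0.01,0.2],"angular":[0,-0.02,0],"grip":2.8}]';python3 nx2.py 12
```

```text
time: 11.65
tool_pos: [0.5103, 0.039, 0.1731]
ee_rot: [179.5, 10.2, 12.2]
wrist_force: [-0.3, 0.2, -1.4]
grip_width: 0.342
grasp_force: 30.5
t 11.65 s 172.2 of 338.1 dev tool mm [ 0.2 -0.7  0.9] F tool [ 0.  -0.3  1.5] mom [0.04 0.11 0.01] climb -11.7 rot err [ 0.6 -1.5  0.6] grip 31 0.342
[ 0.15 -0.02  0.01] [ 0.012 -0.057  0.016] -13.4
[ 0.36 -0.03  0.02] [ 0.013 -0.08   0.02 ] -14.7
[ 0.57 -0.02  0.04] [ 0.014 -0.1    0.022] -15.9
[ 0.81 -0.02  0.07] [ 0.013 -0.112  0.02 ] -16.6
[ 1.05 -0.01  0.1 ] [ 0.013 -0.118  0.017] -16.9
```

```bash
python3 -m handwheel '[{"dp":[0.15,-0.02,0.02],"angular":[0,-0.04,0.016],"grip":2.8},{"dp":[0.36,-0.02,0.05],"angular":[0,-0.07,0.02],"grip":2.8},{"dp":[0.57,-0.02,0.08],"angular":[0,-0.09,0.022],"grip":2.8},{"dp":[0.81,-0.02,0.12],"angular":[0,-0.11,0.02],"grip":2.8},{"dp":[1.05,-0.01,0.16],"angular":[0,-0.115,0.017],"grip":2.8}]';python3 nx2.py 14
```

```text
time: 12.28
tool_pos: [0.5193, 0.0412, 0.1695]
ee_rot: [179.3, 16.9, 11.1]
wrist_force: [-3.4, 1.3, 4.4]
grip_width: 0.344
grasp_force: 30.9
t 12.28 s 183.3 of 338.1 dev tool mm [ 0.6 -1.2  1.9] F tool [-4.2 -1.9 -3.3] mom [ 0.11 -0.41 -0.01] climb -16.9 rot err [0.7 0.1 0.1] grip 31 0.344
[ 0.3  -0.05 -0.08] [ 0.01   0.    -0.006] -16.9
[ 0.61 -0.09 -0.17] [ 0.007  0.006 -0.016] -16.6
[ 0.94 -0.08 -0.17] [ 0.004  0.022 -0.029] -15.7
[ 1.28 -0.09 -0.18] [-0.001  0.044 -0.046] -14.4
[ 1.62 -0.1  -0.2 ] [-0.005  0.07  -0.065] -12.9
```

```bash
python3 -m handwheel '[{"dp":[0,-0.04,-0.12],"angular":[0,0,0],"grip":2.8},{"dp":[0.3,-0.05,-0.14],"angular":[0,0,-0.005],"grip":2.8},{"dp":[0.6,-0.06,-0.14],"angular":[0,0.006,-0.016],"grip":2.8},{"dp":[0.93,-0.07,-0.14],"angular":[0,0.022,-0.029],"grip":2.8}]';python3 nx2.py 14
```

```text
time: 12.78
tool_pos: [0.5282, 0.0436, 0.168]
ee_rot: [179.8, 15.6, 12.9]
wrist_force: [-3.5, -0.9, 5.0]
grip_width: 0.348
grasp_force: 31.0
t 12.78 s 191.9 of 338.1 dev tool mm [ 0.2 -1.7  0.6] F tool [-4.8  0.1 -3.8] mom [-0.03 -0.5   0.01] climb -15.6 rot err [ 0.2 -0.  -0. ] grip 31 0.348
[ 0.34  0.   -0.1 ] [-0.001  0.023 -0.018] -14.3
[ 0.68  0.   -0.2 ] [-0.006  0.049 -0.037] -12.8
[ 1.03 -0.01 -0.22] [-0.01   0.082 -0.058] -10.9
[ 1.39 -0.02 -0.26] [-0.016  0.117 -0.09 ] -8.9
[ 1.75 -0.05 -0.31] [-0.025  0.149 -0.14 ] -7.1
```

```bash
python3 -m handwheel '[{"dp":[0,0,-0.1],"angular":[0,0.03,0],"grip":2.8},{"dp":[0.05,0,-0.2],"angular":[0,0.05,-0.01],"grip":2.8},{"dp":[0.05,0,-0.2],"angular":[0,0.05,-0.01],"grip":2.8}]';python3 nx2.py 14
```

```text
time: 13.15
tool_pos: [0.5289, 0.0439, 0.1693]
ee_rot: [179.9, 12.7, 13.5]
wrist_force: [0.7, -0.2, -0.9]
grip_width: 0.343
grasp_force: 30.5
t 13.15 s 191.7 of 338.1 dev tool mm [-0.2 -1.8 -0.8] F tool [0.8 0.4 0.7] mom [ 0.    0.11 -0.  ] climb -15.7 rot err [ 0.2 -2.9  0.6] grip 31 0.343
[ 0.24  0.01 -0.  ] [-0.001 -0.029 -0.008] -14.4
[ 0.58  0.02 -0.01] [-0.005 -0.003 -0.027] -12.9
[ 0.93  0.01 -0.01] [-0.009  0.029 -0.047] -11.1
[ 1.29  0.   -0.03] [-0.014  0.065 -0.079] -9.0
[ 1.65 -0.02 -0.06] [-0.021  0.096 -0.127] -7.2
```

```bash
python3 -m handwheel '[{"dp":[0.28,0.01,-0.01],"angular":[0,-0.005,-0.008],"grip":2.8},{"dp":[0.6,0.02,-0.03],"angular":[0,0.015,-0.027],"grip":2.8},{"dp":[0.94,0.01,-0.05],"angular":[0,0.045,-0.047],"grip":2.8},{"dp":[1.29,0,-0.07],"angular":[0,0.075,-0.08],"grip":2.8}]';python3 nx2.py 14
```

```text
time: 13.65
tool_pos: [0.5418, 0.047, 0.1671]
ee_rot: [-179.2, 8.3, 18.2]
wrist_force: [0.2, -0.1, -0.4]
grip_width: 0.347
grasp_force: 30.5
t 13.65 s 203.4 of 338.1 dev tool mm [-0.2 -1.4 -1.6] F tool [0.2 0.2 0.4] mom [ 0.02  0.04 -0.01] climb -8.7 rot err [-0.8 -0.4 -0.2] grip 31 0.347
[ 0.35  0.03 -0.03] [-0.022  0.026 -0.057] -6.8
[ 0.71  0.02 -0.06] [-0.028  0.056 -0.124] -5.1
[ 1.09 -0.03 -0.09] [-0.034  0.088 -0.204] -3.2
[ 1.45 -0.12 -0.13] [-0.039  0.117 -0.292] -1.5
[ 1.8  -0.24 -0.17] [-0.041  0.141 -0.38 ] 0.0
```

```bash
python3 -m handwheel '[{"dp":[0.35,0.02,-0.02],"angular":[-0.02,0.026,-0.057],"grip":2.8},{"dp":[0.71,0.01,-0.04],"angular":[-0.028,0.056,-0.124],"grip":2.8},{"dp":[1.09,-0.03,-0.07],"angular":[-0.034,0.088,-0.204],"grip":2.8},{"dp":[1.45,-0.12,-0.11],"angular":[-0.039,0.117,-0.292],"grip":2.8},{"dp":[1.8,-0.24,-0.15],"angular":[-0.041,0.141,-0.38],"grip":2.8}]';python3 nx2.py 14
```

```text
time: 14.28
tool_pos: [0.558, 0.0549, 0.1661]
ee_rot: [-180.0, 0.0, 40.1]
wrist_force: [1.0, -0.8, -1.3]
grip_width: 0.345
grasp_force: 30.5
t 14.28 s 217.8 of 338.1 dev tool mm [-0.  -1.4 -1.9] F tool [0.2 1.3 1.3] mom [ 0.04 -0.   -0.04] climb 0.3 rot err [-0.   0.3 -0.6] grip 31 0.345
[ 0.38  0.   -0.01] [ 0.001  0.029 -0.097] 1.7
[ 0.74 -0.03 -0.03] [ 0.004  0.052 -0.18 ] 3.0
[ 1.08 -0.12 -0.06] [ 0.009  0.07  -0.262] 4.0
[ 1.4  -0.23 -0.09] [ 0.014  0.083 -0.343] 4.8
[ 1.71 -0.37 -0.12] [ 0.019  0.092 -0.424] 5.3
```

```bash
python3 -m handwheel '[{"dp":[0.38,0,-0.01],"angular":[0,0.029,-0.097],"grip":2.8},{"dp":[0.74,-0.03,-0.03],"angular":[0.004,0.052,-0.18],"grip":2.8},{"dp":[1.08,-0.12,-0.06],"angular":[0.009,0.07,-0.262],"grip":2.8},{"dp":[1.4,-0.23,-0.09],"angular":[0.014,0.083,-0.343],"grip":2.8},{"dp":[1.71,-0.37,-0.12],"angular":[0.019,0.092,-0.424],"grip":2.8}]';python3 nx2.py 16
```

```text
time: 14.9
tool_pos: [0.5687, 0.0685, 0.1673]
ee_rot: [-180.0, -5.3, 64.3]
wrist_force: [0.5, 0.2, -1.4]
grip_width: 0.344
grasp_force: 30.5
t 14.9 s 231.9 of 338.1 dev tool mm [ 0.3 -0.8 -2. ] F tool [0.2 0.4 1.4] mom [-0.01 -0.13  0.03] climb 5.4 rot err [ 0.   0.1 -0.2] grip 31 0.344
[ 0.38 -0.03 -0.01] [ 0.009  0.006 -0.094] 5.7
[ 0.73 -0.1  -0.02] [ 0.018  0.007 -0.183] 5.7
[ 1.08 -0.19 -0.02] [ 0.025  0.004 -0.265] 5.6
[ 1.4  -0.3  -0.02] [ 0.031  0.    -0.33 ] 5.3
[ 1.7  -0.42 -0.02] [ 0.033 -0.004 -0.365] 5.1
```

```bash
python3 -m handwheel '[{"dp":[0.38,-0.03,-0.01],"angular":[0.009,0.006,-0.094],"grip":2.8},{"dp":[0.73,-0.1,-0.02],"angular":[0.018,0.007,-0.183],"grip":2.8},{"dp":[1.08,-0.19,-0.02],"angular":[0.025,0.004,-0.265],"grip":2.8},{"dp":[1.4,-0.3,-0.02],"angular":[0.031,0,-0.33],"grip":2.8},{"dp":[1.7,-0.42,-0.02],"angular":[0.033,-0.004,-0.365],"grip":2.8}]';python3 nx2.py 20
```

```text
time: 15.52
tool_pos: [0.5723, 0.0856, 0.169]
ee_rot: [-180.0, -5.1, 85.2]
wrist_force: [0.3, -0.4, -1.0]
grip_width: 0.344
grasp_force: 30.5
t 15.53 s 248.3 of 338.1 dev tool mm [ 0.2 -0.5 -2. ] F tool [-0.4  0.4  1. ] mom [ 0.02 -0.05 -0.02] climb 5.1 rot err [ 0.   0.  -0.2] grip 31 0.344
[ 0.4   0.   -0.01] [ 0.001 -0.002 -0.014] 4.9
[ 0.81 -0.   -0.02] [ 0.002  0.001 -0.022] 5.1
[ 1.23 -0.01 -0.02] [ 0.002  0.009 -0.026] 5.6
[ 1.66 -0.03 -0.03] [ 0.003  0.022 -0.029] 6.3
[ 2.09 -0.04 -0.04] [ 0.003  0.033 -0.028] 6.9
```

```bash
python3 -m handwheel '[{"dp":[0.4,0,-0.01],"angular":[0,0,-0.014],"grip":2.8},{"dp":[0.81,0,-0.02],"angular":[0.002,0,-0.022],"grip":2.8},{"dp":[1.23,-0.01,-0.02],"angular":[0.002,0.009,-0.026],"grip":2.8},{"dp":[1.66,-0.03,-0.03],"angular":[0.003,0.02,-0.029],"grip":2.8},{"dp":[2.09,-0.04,-0.04],"angular":[0.003,0.028,-0.028],"grip":2.8}]';python3 nx2.py 20
```

```text
time: 16.15
tool_pos: [0.5735, 0.1064, 0.171]
ee_rot: [-179.9, -6.7, 86.7]
wrist_force: [-0.6, -1.0, -1.7]
grip_width: 0.345
grasp_force: 30.5
t 16.15 s 268.4 of 338.1 dev tool mm [ 0.3 -0.5 -2. ] F tool [-1.2 -0.5  1.5] mom [ 0.11 -0.28  0.07] climb 7.0 rot err [-0.1  0.3 -0.1] grip 30 0.345
[ 0.42 -0.   -0.01] [-0.002  0.009  0.005] 7.2
[ 0.82 -0.01 -0.01] [-0.004  0.003  0.019] 6.9
[ 1.19  0.01 -0.02] [-0.006 -0.017  0.042] 5.7
[ 1.53  0.03 -0.01] [-0.008 -0.049  0.071] 3.9
[1.86 0.07 0.02] [-0.01  -0.081  0.105] 2.1
```

```bash
python3 -m handwheel '[{"dp":[0.42,0,-0.01],"angular":[-0.002,0.004,0.005],"grip":2.8},{"dp":[0.82,-0.01,-0.01],"angular":[-0.004,-0.002,0.019],"grip":2.8},{"dp":[1.19,0.01,-0.02],"angular":[-0.006,-0.02,0.042],"grip":2.8},{"dp":[1.53,0.03,-0.01],"angular":[-0.008,-0.05,0.071],"grip":2.8},{"dp":[1.86,0.07,0.02],"angular":[-0.01,-0.085,0.105],"grip":2.8}]';python3 nx2.py 10
```

```text
time: 16.77
tool_pos: [0.5751, 0.1246, 0.1727]
ee_rot: [180.0, -1.7, 80.6]
wrist_force: [-0.2, -2.8, -6.5]
grip_width: 0.345
grasp_force: 30.2
t 16.77 s 288.2 of 338.1 dev tool mm [ 0.  -0.7 -1.7] F tool [-3.   0.2  6.4] mom [-0.01 -0.39  0.04] climb 2.1 rot err [ 0.   0.5 -0.2] grip 30 0.345
[0.19 0.01 0.09] [ 0.001 -0.006  0.007] 1.4
[0.37 0.01 0.18] [ 0.    -0.016  0.017] 0.8
[0.55 0.02 0.18] [ 0.    -0.024  0.018] 0.3
[0.75 0.02 0.19] [ 0.    -0.028  0.02 ] 0.1
[0.94 0.02 0.19] [ 0.    -0.029  0.02 ] 0.0
```

```bash
python3 -m handwheel '[{"dp":[0,0,0.09],"angular":[0,-0.02,0.007],"grip":2.8},{"dp":[0.1,0.01,0.17],"angular":[0,-0.025,0.017],"grip":2.8},{"dp":[0.25,0.01,0.17],"angular":[0,-0.029,0.018],"grip":2.8},{"dp":[0.4,0.02,0.17],"angular":[0,-0.029,0.02],"grip":2.8}]';python3 nx2.py 10
```

```text
time: 17.27
tool_pos: [0.5765, 0.1288, 0.1719]
ee_rot: [179.9, -0.1, 79.6]
wrist_force: [1.1, 0.1, -1.7]
grip_width: 0.348
grasp_force: 30.5
t 17.27 s 293.0 of 338.1 dev tool mm [ 0.  -0.  -0.9] F tool [0.3 1.1 1.7] mom [-0.04  0.02  0.03] climb 0.6 rot err [ 0.1  0.4 -0. ] grip 31 0.348
[0.2  0.02 0.  ] [ 0.002 -0.     0.001] 0.1
[0.4  0.04 0.  ] [ 0.002 -0.001  0.002] 0.1
[0.6  0.04 0.  ] [ 0.002 -0.003  0.002] 0.0
[0.8  0.04 0.01] [ 0.002 -0.003  0.002] 0.0
[1.   0.04 0.01] [ 0.002 -0.003  0.002] 0.0
```

```bash
python3 -m handwheel '[{"dp":[0.25,0.02,0],"angular":[0.002,0,0],"grip":2.8},{"dp":[0.5,0.03,0],"angular":[0.002,0,0],"grip":2.8},{"dp":[0.75,0.03,0],"angular":[0.002,0,0],"grip":2.8},{"dp":[1,0.03,0],"angular":[0.002,0,0],"grip":2.8}]' 40;python3 nx2.py 10
```

```text
time: 17.77
tool_pos: [0.5784, 0.1387, 0.1717]
ee_rot: [-179.9, -0.1, 79.6]
wrist_force: [-0.3, -0.3, -2.2]
grip_width: 0.341
grasp_force: 39.5
t 17.77 s 303.1 of 338.1 dev tool mm [ 0.   0.  -0.7] F tool [-0.3 -0.3  2.2] mom [ 0.02  0.01 -0.07] climb 0.0 rot err [-0.1 -0.1  0.1] grip 40 0.341
[ 0.2  -0.    0.01] [-0.001 -0.002  0.002] 0.0
[ 0.4  -0.01  0.02] [-0.001 -0.002  0.002] 0.0
[ 0.6  -0.01  0.02] [-0.001 -0.002  0.002] 0.0
[ 0.8  -0.01  0.02] [-0.001 -0.002  0.002] 0.0
[ 1.   -0.01  0.02] [-0.001 -0.002  0.002] 0.0
```

```bash
python3 -m handwheel '[{"dp":[0.2,0,0],"angular":[0,0,0],"grip":2.8},{"dp":[0.4,0,0],"angular":[0,0,0],"grip":2.8},{"dp":[0.6,0,0],"angular":[0,0,0],"grip":2.8}]';python3 nx2.py 10
```

```text
time: 18.15
tool_pos: [0.5795, 0.1445, 0.1717]
ee_rot: [-179.9, -0.1, 79.6]
wrist_force: [-0.2, -0.4, -1.0]
grip_width: 0.337
grasp_force: 39.5
t 18.15 s 309.0 of 338.1 dev tool mm [ 0.   0.  -0.7] F tool [-0.4 -0.1  1. ] mom [ 0.02 -0.04  0.02] climb 0.0 rot err [-0.1 -0.1  0.1] grip 40 0.337
[ 0.2   0.   -0.01] [-0.001 -0.002  0.002] 0.0
[ 0.4  -0.   -0.02] [-0.001 -0.002  0.002] 0.0
[ 0.6  -0.   -0.02] [-0.001 -0.002  0.002] 0.0
[ 0.8  -0.   -0.02] [-0.001 -0.002  0.002] 0.0
[ 1.    0.   -0.02] [-0.001 -0.002  0.002] 0.0
```

```bash
python3 -m handwheel '[{"dp":[0.2,0,0],"angular":[0,0,0],"grip":2.8},{"dp":[0.4,0,0],"angular":[0,0,0],"grip":2.8},{"dp":[0.6,0,0],"angular":[0,0,0],"grip":2.8}]';python3 nx2.py 10 1
```

```text
time: 18.52
tool_pos: [0.5806, 0.1499, 0.1719]
ee_rot: [-179.9, -0.1, 79.6]
wrist_force: [-1.2, -3.1, 0.8]
grip_width: 0.338
grasp_force: 39.7
t 18.52 s 314.6 of 338.1 dev tool mm [-0.   0.1 -0.9] F tool [-3.2 -0.6 -0.8] mom [ 0.05 -0.45  0.04] climb 0.0 rot err [-0.1 -0.1  0.1] grip 40 0.338
[ 1.   -0.01 -0.04] [-0.001 -0.001  0.002] 0.0
```

```bash
python3 -m handwheel '[{"dp":[0.15,0,0],"angular":[0,0,0],"grip":2.8},{"dp":[0.3,0,0],"angular":[0,0,0],"grip":2.8},{"dp":[0.4,0,0],"angular":[0,0,0],"grip":2.8}]';python3 nx2.py 10 1
```

```text
time: 18.9
tool_pos: [0.5815, 0.1544, 0.172]
ee_rot: [-180.0, -0.2, 79.6]
wrist_force: [-0.6, -1.7, 1.7]
grip_width: 0.344
grasp_force: 39.7
t 18.9 s 319.2 of 338.1 dev tool mm [-0.   0.2 -1. ] F tool [-1.8 -0.3 -1.7] mom [ 0.09 -0.28 -0.01] climb 0.0 rot err [-0.  -0.2  0.1] grip 40 0.344
[ 0.99 -0.   -0.05] [-0.    -0.003  0.002] 0.0
```

```bash
python3 -m handwheel '[{"dp":[0.2,0,-0.02],"angular":[0,0,0],"grip":2.8},{"dp":[0.4,0,-0.02],"angular":[0,0,0],"grip":2.8},{"dp":[0.6,0,-0.02],"angular":[0,0,0],"grip":2.8},{"dp":[0.8,0,-0.02],"angular":[0,0,0],"grip":2.8}]';python3 nx2.py 10 1
```

```text
time: 19.4
tool_pos: [0.5828, 0.1623, 0.1719]
ee_rot: [-179.9, -0.1, 79.6]
wrist_force: [0.5, -2.0, 1.0]
grip_width: 0.341
grasp_force: 39.8
t 19.4 s 327.1 of 338.1 dev tool mm [ 0.   0.  -0.9] F tool [-1.9  0.8 -1. ] mom [ 0.05 -0.34  0.01] climb 0.0 rot err [-0.1 -0.1  0.1] grip 40 0.341
[ 1.    0.02 -0.04] [-0.001 -0.002  0.002] 0.0
```

```bash
python3 -m handwheel '[{"dp":[0.15,0,0],"angular":[0,0,0],"grip":2.8},{"dp":[0.3,0,0],"angular":[0,0,0],"grip":2.8},{"dp":[0.4,0,0],"angular":[0,0,0],"grip":2.8}]';python3 nx2.py 10 1
```

```text
time: 19.77
tool_pos: [0.5835, 0.1662, 0.1719]
ee_rot: [-179.9, -0.1, 79.6]
wrist_force: [-0.0, 3.4, 0.5]
grip_width: 0.342
grasp_force: 39.7
t 19.77 s 331.1 of 338.1 dev tool mm [-0.  -0.  -0.9] F tool [ 3.4 -0.6 -0.5] mom [ 0.06  0.33 -0.  ] climb 0.0 rot err [-0.1 -0.1  0.1] grip 40 0.342
[ 1.   -0.01 -0.03] [-0.001 -0.002  0.002] 0.0
```

```bash
python3 -m handwheel '[{"dp":[0.15,0,0],"angular":[0,0,0],"grip":2.8},{"dp":[0.3,0,0],"angular":[0,0,0],"grip":2.8},{"dp":[0.3,0,0],"angular":[0,0,0],"grip":2.8}]';python3 nx2.py 10 1
```

```text
time: 20.15
tool_pos: [0.5837, 0.1692, 0.1714]
ee_rot: [-179.9, -0.1, 79.6]
wrist_force: [0.3, 0.8, -1.2]
grip_width: 0.343
grasp_force: 39.5
t 20.15 s 334.0 of 338.1 dev tool mm [ 0.  -0.3 -0.4] F tool [0.9 0.1 1.2] mom [-0.03  0.01  0.03] climb 0.0 rot err [-0.1 -0.1  0.1] grip 40 0.343
[ 1.    0.01 -0.01] [-0.002 -0.002  0.002] 0.0
```

```bash
python3 -m handwheel '[{"dp":[0.1,0,0],"angular":[0,0,0],"grip":2.8},{"dp":[0.2,0,0],"angular":[0,0,0],"grip":2.8},{"dp":[0.2,0,0],"angular":[0,0,0],"grip":2.8}]';python3 nx2.py 10 1
```

```text
time: 20.52
tool_pos: [0.5843, 0.171, 0.1719]
ee_rot: [-179.9, -0.1, 79.6]
wrist_force: [0.5, -0.1, -2.1]
grip_width: 0.346
grasp_force: 39.5
t 20.52 s 336.0 of 338.1 dev tool mm [ 0.  -0.  -0.9] F tool [-0.   0.5  2.1] mom [ 0.01  0.01 -0.01] climb 0.0 rot err [-0.1 -0.1  0.1] grip 40 0.346
[0.8  0.01 0.01] [-0.001 -0.002  0.002] 0.0
```

Past the catch and free. Now I'll press onto the stop.

```bash
python3 -m handwheel '[{"dp":[0.1,0,0],"angular":[0,0,0],"grip":2.8},{"dp":[0.2,0,0],"angular":[0,0,0],"grip":2.8},{"dp":[0.2,0,0],"angular":[0,0,0],"grip":2.8}]';python3 nx2.py 10 1
```

```text
time: 20.9
tool_pos: [0.5847, 0.173, 0.172]
ee_rot: [-179.9, -0.1, 79.6]
wrist_force: [0.0, 0.1, -1.5]
grip_width: 0.342
grasp_force: 39.5
t 20.9 s 338.0 of 338.1 dev tool mm [ 0. -0. -1.] F tool [0.1 0.  1.5] mom [-0.01 -0.02  0.04] climb 0.0 rot err [-0.1 -0.1  0.1] grip 40 0.342
[ 0.6  0.  -0. ] [-2.000e-03 -1.000e-03  1.389e+00] 0.0
```

```bash
python3 -m handwheel '[{"dp":[0.1,0,0],"angular":[0,0,0],"grip":2.8},{"dp":[0.15,0,0],"angular":[0,0,0],"grip":2.8},{"dp":[0.15,0,0],"angular":[0,0,0],"grip":2.8}]';python3 nx2.py 10 1
```

```text
time: 21.28
tool_pos: [0.5849, 0.1737, 0.1719]
ee_rot: [-179.9, -0.1, 79.6]
wrist_force: [-1.2, -3.7, -0.6]
grip_width: 0.341
grasp_force: 39.6
t 21.27 s 338.8 of 338.1 dev tool mm [-0.  -0.  -0.9] F tool [-3.8 -0.5  0.6] mom [ 0.07 -0.68  0.05] climb 0.0 rot err [-0.1 -0.1  0.1] grip 40 0.341
[ 0.52 -0.01 -0.02] [-0.002  0.     1.389] 0.0
```

```bash
python3 -m handwheel '[{"dp":[0.04,0,0],"angular":[0,0,0],"grip":2.8},{"dp":[0.08,0,0],"angular":[0,0,0],"grip":2.8},{"dp":[0.08,0,0],"angular":[0,0,0],"grip":2.8},{"dp":[0.08,0,0],"angular":[0,0,0],"grip":2.8}]';python3 nx2.py 10 1
```

```text
time: 21.78
tool_pos: [0.5848, 0.1738, 0.1719]
ee_rot: [-179.9, 0.0, 79.6]
wrist_force: [-3.7, -6.5, 0.2]
grip_width: 0.338
grasp_force: 39.7
t 21.77 s 338.8 of 338.1 dev tool mm [ 0.  -0.  -0.9] F tool [-7.  -2.5 -0.2] mom [ 0.13 -1.14  0.03] climb 0.0 rot err [-0.1  0.   0.1] grip 40 0.338
[ 0.52 -0.04 -0.03] [-1.000e-03  2.000e-03  1.389e+00] 0.0
```

```bash
python3 -m handwheel '[{"dp":[-0.08,-0.03,0],"angular":[0,0,0],"grip":2.8},{"dp":[-0.16,-0.05,0.05],"angular":[0,0,0],"grip":2.8},{"dp":[-0.16,-0.05,0.08],"angular":[0,0,0],"grip":2.8},{"dp":[-0.16,-0.05,0.08],"angular":[0,0,0],"grip":2.8}]' 20;python3 nx2.py 10 1
```

```text
time: 22.28
tool_pos: [0.5846, 0.1738, 0.1714]
ee_rot: [-180.0, -0.1, 79.6]
wrist_force: [0.2, -2.7, 0.8]
grip_width: 0.341
grasp_force: 39.6
t 22.27 s 338.8 of 338.1 dev tool mm [-0.  -0.3 -0.4] F tool [-2.6  0.7 -0.8] mom [-0.1  -0.41 -0.04] climb 0.0 rot err [-0.  -0.1  0.1] grip 40 0.341
[ 0.52  0.01 -0.04] [-0.002 -0.002  1.389] 0.0
```

Now I'll open gradually, rise, and check with the camera.

```bash
python3 -m handwheel '[{"dp":[-0.05,0,0],"angular":[0,0,0],"grip":3.0},{"dp":[-0.05,0,0],"angular":[0,0,0],"grip":3.3},{"dp":[-0.05,0,0],"angular":[0,0,0],"grip":3.8},{"dp":[-0.05,0,0],"angular":[0,0,0],"grip":4.6},{"dp":[-0.05,0,0],"angular":[0,0,0],"grip":5.5}]'; python3 -m handwheel '[{"dp":[0,0,0],"angular":[0,0,0],"grip":5.5},{"dp":[0,0,-1],"angular":[0,0,0],"grip":5.5},{"dp":[0,0,-3],"angular":[0,0,0],"grip":5.5},{"dp":[-2,0,-6],"angular":[0,0,0],"grip":5.5},{"dp":[-4,0,-9],"angular":[0,0,0],"grip":5.5}]'
python3 - <<'E'
from plan import *
o=get_obs();im=cams.snapshot('wrist');a=im[...,::-1]
c=cam('wrist',o);P,_=at(s[-1]-.007);u=proj(c,P)[0];print(u)
x,y=[int(v) for v in u];x0=max(0,x-75);y0=max(0,y-75)
w=cv2.resize(a[y0:y0+150,x0:x0+150],(600,600),interpolation=cv2.INTER_CUBIC)
cv2.imwrite('pics/D.png',w)
E
```

```text
time: 22.9
tool_pos: [0.5843, 0.1733, 0.1712]
ee_rot: [-179.9, -0.1, 79.6]
wrist_force: [-0.0, -0.9, -0.6]
grip_width: 0.646
grasp_force: 0.0
time: 23.52
tool_pos: [0.5773, 0.1334, 0.2638]
ee_rot: [179.9, -0.2, 79.6]
wrist_force: [-0.1, -0.8, 0.3]
grip_width: 0.643
grasp_force: 0.0
[280.1651286  167.31631764]
```

View pics/D.png

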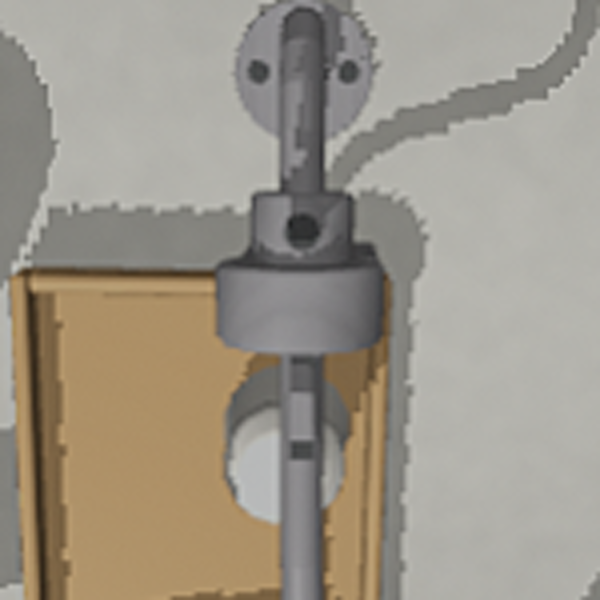

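D shows the boss at (300,305) flush against the stop collar at (300,230), with the catch standing clear behind it at (300,410). It hangs upright. I'll let it settle and hand in.

```bash
python3 -m handwheel '[{"dp":[0,0,-1],"angular":[0,0,0],"grip":5.5},{"dp":[0,0,-2],"angular":[0,0,0],"grip":5.5},{"dp":[0,0,-2],"angular":[0,0,0],"grip":5.5},{"dp":[0,0,-2],"angular":[0,0,0],"grip":5.5},{"dp":[0,0,-2],"angular":[0,0,0],"grip":5.5}]'; python3 -m handwheel '[{"dp":[0,0,0],"angular":[0,0,0],"grip":5.5},{"dp":[0,0,0],"angular":[0,0,0],"grip":5.5},{"dp":[0,0,0],"angular":[0,0,0],"grip":5.5},{"dp":[0,0,0],"angular":[0,0,0],"grip":5.5},{"dp":[0,0,0],"angular":[0,0,0],"grip":5.5}]'; python3 -c "
from bench import ticket;print(ticket.sign_off())"
```

```text
time: 24.2
tool_pos: [0.5767, 0.1338, 0.2802]
ee_rot: [-179.9, -0.1, 79.6]
wrist_force: [-0.3, 0.3, -0.3]
grip_width: 0.642
grasp_force: 0.0
time: 24.82
tool_pos: [0.5771, 0.1336, 0.2811]
ee_rot: [-179.9, -0.1, 79.6]
wrist_force: [-0.2, -0.4, 0.0]
grip_width: 0.641
grasp_force: 0.0
the job is handed in; nothing more can be done
None
```

I slid the opener along the rail and over the catch and pressed it on the stop at about 7 N; the last picture shows it flush there with the catch up behind it, and I let go and handed the job in at about 25 s (no verdict was returned).

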